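# Rock test of a crowned cover with a straightedge

### The job

Check the crowned face of the dark cast-iron cover for rocking: take the straightedge (the taller of the two flat steel bars, standing on the bench) and lay it on edge across the middle of the bare steel face, running lengthwise along it from left to right, so that it lies level, and let go of it. Press its left end down until the other end lifts, then press its right end down until the left end lifts (left and right as the robot sees them). Then stand the straightedge on edge, fully down in the empty slot of the rack, without shoving the cover or disturbing the things around.

Things in the scene. Friction and masses are not known exactly. Their poses are not given: they have to be found in the camera images.
- straightedge: plain ground steel bar, 10 mm thick (its x), 150 mm long (its y), 24 mm high (its z), standing on its 10 mm edge; about 0.18 kg. Origin: centre of its underside. It starts on the bench, pointing roughly away from the robot, between the cover and the rack; either end may be the left one when it is laid on the cover.
- end_a (a point): lower edge of the straightedge at its +y end, 75 mm from its middle
- end_b (a point): lower edge of the straightedge at its -y end, 75 mm from its middle
- cover: dark cast-iron cover, four bolt lugs, bare steel face on top; 118 (its x) x 122 (its y) mm over the lugs, 24 mm high, 1.9 kg, loose on the bench. Origin: centre of its underside; +y points roughly to the robot's left. The straightedge is laid along y; pressed with 1 N or more near one end, that end goes down 3 to 6 mm and the other lifts 6 to 12 mm; let go, it comes level again.
- cover_face (a point): centre of the cover's steel face, its highest level, 24 mm above the bench; axes as the cover's. The face is 84 mm wide (x), 120 mm long (y) and crowned along y: level for 15 mm either side of the centre, then falling ever more steeply, 3.6 mm lower at both ends. The straightedge stays level if its middle lies within 10 mm of this point; its ends overhang by 15 mm.
- rack: dark steel rack with aluminium slot walls, screwed to the bench, base 100 (its x) x 150 (its y) x 8 mm, two parallel slots along y, 48 mm apart (24 mm either side of the middle), each 14 mm wide at the bottom, flaring to about 19 mm at the top of its low walls, which stand 10 mm above the base (18 mm above the bench) and are 130 mm long. Origin: centre of its underside.
- free_slot (a point): middle of the floor of the empty slot (the one on the rack's -x side), 8 mm above the bench; axes as the rack's, the slot runs along y and is open at both ends. The straightedge standing here has its top 32 mm above the bench, 14 mm above the walls.
- thin_bar: a thinner and lower steel bar, 8 x 150 x 20 mm, standing in the rack's other slot; leave it there
- drilled_block: steel block with holes, 51 x 76 x 25 mm, on the bench on the robot's side of the work; leave it alone
- solvent_bottle: white bottle with a blue cap, 61 x 102 x 191 mm, standing on the bench beyond and left of the rack; leave it alone

How it is judged:
On the way, in this order (a step that is already met when the one before it is completed fails the run):
1. the straightedge lies level on edge across the middle of the cover's face, its middle within 16 mm of the face's centre lengthwise and 30 mm across, and has been let go (z of end_a in the frame of cover_face between -0.0022 and 0.0022 m and z of end_b in the frame of cover_face between -0.0022 and 0.0022 m and contact force between straightedge and cover above 0.3 N and contact force between the fingers and straightedge below 0.1 N and angle between the y axis of straightedge and the y axis of cover, either way round below 0.3 rad and angle between straightedge's own z axis and vertical below 0.1 rad and y of straightedge in the frame of cover_face between -0.016 and 0.016 m and x of straightedge in the frame of cover_face between -0.03 and 0.03 m), for 0.2 s.
2. the fingers press the left end (the cover's +y side) down on the face, the other end lifted more than 4 mm above the crown (((y of end_a in the frame of cover_face above 0.05 m and y of the grasp point in the frame of straightedge above 0.035 m and z of end_a in the frame of cover_face below -0.001 m and z of end_b in the frame of cover_face above 0.004 m) or (y of end_b in the frame of cover_face above 0.05 m and y of the grasp point in the frame of straightedge below -0.035 m and z of end_b in the frame of cover_face below -0.001 m and z of end_a in the frame of cover_face above 0.004 m)) and contact force between the fingers and straightedge above 0.5 N and contact force between straightedge and cover above 0.5 N and angle between the y axis of straightedge and the y axis of cover, either way round below 0.35 rad), for 0.1 s.
3. the fingers press the right end down on the face, the left end lifted more than 4 mm above the crown (((y of end_a in the frame of cover_face below -0.05 m and y of the grasp point in the frame of straightedge above 0.035 m and z of end_a in the frame of cover_face below -0.001 m and z of end_b in the frame of cover_face above 0.004 m) or (y of end_b in the frame of cover_face below -0.05 m and y of the grasp point in the frame of straightedge below -0.035 m and z of end_b in the frame of cover_face below -0.001 m and z of end_a in the frame of cover_face above 0.004 m)) and contact force between the fingers and straightedge above 0.5 N and contact force between straightedge and cover above 0.5 N and angle between the y axis of straightedge and the y axis of cover, either way round below 0.35 rad), for 0.1 s.
At the end, for the whole second after the job is handed in: Straightedge on edge on the floor of the empty slot (within 3 mm of the floor, 5 mm of the centre line, 30 mm lengthwise, upright within 0.15 rad), released, at rest; cover flat and at rest within 30 mm of where it was; thin bar, block and bottle not displaced by more than 20 to 30 mm (x of straightedge in the frame of free_slot between -0.005 and 0.005 m and y of straightedge in the frame of free_slot between -0.03 and 0.03 m and z of straightedge in the frame of free_slot between -0.003 and 0.003 m and angle between the y axis of straightedge and the y axis of rack, either way round below 0.08 rad and angle between straightedge's own z axis and vertical below 0.15 rad and linear speed of each of straightedge, cover below 0.02 m/s and contact force between the fingers and straightedge below 0.1 N and distance of cover from where it was at the start of the episode below 0.03 m and angle between cover's own z axis and vertical below 0.1 rad); the robot touches nothing.
It fails at once if the thin bar in the rack is moved more than 20 mm or tipped over (distance of thin_bar from where it was at the start of the episode above 0.02 m or angle between thin_bar's own z axis and vertical above 0.5 rad).
It fails at once if the drilled block is moved more than 20 mm (distance of drilled_block from where it was at the start of the episode above 0.02 m).
It fails at once if the solvent bottle is moved more than 30 mm or knocked over (distance of solvent_bottle from where it was at the start of the episode above 0.03 m or angle between solvent_bottle's own z axis and vertical above 0.5 rad).
It also fails if it takes over 64 s, if anything falls off the work surface, if the arm or the gripper's body presses on something with over 40 N, if the wrist force passes 120 N, or if a joint passes its speed limit or range.

### The arm

A 7-joint arm with a two-finger parallel gripper is mounted at the origin on the work surface; the furniture and walls round the work are solid. World frame = base frame: x ahead of the robot, y to its left, z up, the work surface at z = 0. Lengths are in m, angles in rad, forces in N, time in s.
With the tool pointing down it reaches from about 0.35 to 0.9 m from the base axis. Payload 8.1 kg.
Tool frame: the origin (TCP) lies at the very end of the fingers, on their centre line; the grasp point (between the pads) lies 19 mm behind it (bot.grip_depth is the distance from the TCP to the grasp point, in m); z points along the fingers, y is the line along which they close (so a half turn about z gives the same grasp; the last joint's range is limited). The gripper opens to 85 mm and grips with 20 to 120 N. Pads are 22 mm wide; open, the fingers measure 114 mm over their backs; the gripper's body (76 mm by 85 mm) begins 54 mm behind the grasp point. The pads swing forward as they close: fully open they stand 13 mm farther back than shut.
Start: joints at [1.178, 0.434, 0.025, 1.573, -0.012, 1.134, -0.075], TCP at [0.179, -0.599, 0.231] pointing down, gripper open.
Joint ranges: [-2.62, 2.62], [-0.44, 2.09], [-1.27, 1.32], [0.08, 2.57], [-1.32, 4.46], [0.12, 2], [-2.74, 2.74]. Speed limits (rad/s): [2.22, 2.22, 3.01, 3.01, 3.14, 3.14, 3.14].

### API

Orientations are given as a rotation vector (axis times angle).
In Python, from workcell import bot gives the robot as it stands.
- The arm moves only by the tool step_arm, never from a script. Its arguments are lists of equal length, an entry for each row: "dp": the shift along the world's x, y, z in mm, a list of three; "spin": the turn about the world's z in rad. A call has 1 to 10 rows; each row is the pose to reach, as a shift and turn from the pose commanded when the call began; what a row does not reach only later rows make up. A row lasts 1/8 s, in which the tool goes at most 62.5 mm and 10.7 degrees, less where a joint would pass 70% of its speed; a pose out of reach is approached as far as the arm can. A call with a gripper value outside its range is refused whole. "hand" is the opening, from 0 (shut) to 1 (fully open), set as the call begins (left out, the last holds). The fingers move at their own pace and stop on an object; "newtons" is the grip in N (left out, the last holds). Time passes only in rows, so rows that repeat a pose let the fingers close. It gives the time, the measured TCP pose, the force, the opening and the grip force at its end, in the units of the state.
- bot.get_state(): the state, without advancing time (a new reading comes with each control period).
- bot.grab_frame(name): name is "side" or "top"; returns (picture, depth): 420x560x3 uint8, red, green, blue; 420x560 float32, m along the optical axis (not along the pixel's ray), 0 where there is no reading.
- bot.camera_params(name): a dict with "vertical_fov" (degrees; the focal length in pixels is half the picture's height over the tangent of half this angle, whatever the lens; pixels are square), "cx", "cy" (the principal point, pixels), "R" (3x3) and "t" (3): a world point X has camera coordinates R X + t. Camera axes: x right, y down, z forward; pixel columns grow to the right and rows downward; lengths in m; the calibration is good to about 2 mm. A picture is of the moment at which its call begins. camera_params takes no time and is no camera call.
- bot.finish_job(): hands the job in; it is judged then, once.
The state is a dict: "clock": time; "qpos": joint angles; "joint_velocities": joint speeds; "joint_efforts": joint torques, N m; "position": TCP position; "tcp_rot": TCP orientation; "contact_force": force on the tool from outside, world axes, zero at the start; "torque": the same for the moment, N m; "opening": opening from 0.0 (shut) to 1.0 (fully open); "gripper_force": force on a finger pad.
Only numpy, scipy, OpenCV 4.12 (cv2) and the standard library are available. Lean on these libraries where they do the work, as an engineer would, in place of code of your own. Each camera call takes 0.05 s, during which the arm holds its last target. There are 200 camera calls.

## Working session

There is one attempt and no reset: what is moved stays moved. The work goes in short steps, Python scripts to look and compute and a tool call to move; the robot and the scene stay as the last step left them, time stands still between calls to the robot, and variables do not carry over. Pictures are saved under pics/ and viewed, at most 10 in all, crops included, and the job is handed in when it is done.

Besides the shell and the picture viewer there is one more tool, called after "Emit:" as name(argument=value, ...), one argument or row to a line, values as JSON. step_arm: Moves the arm, as the interface text tells. Its arguments: {"type":"object","properties":{"dp":{"type":"array"},"spin":{"type":"array"},"hand":{"type":"number"},"newtons":{"type":"number"}},"required":["dp","spin"]}

```bash
mkdir -p pics; cat > h.py <<'E'
import numpy as np, cv2
from workcell import bot
def cam(n):
    p=bot.camera_params(n); f=210/np.tan(np.radians(p["vertical_fov"])/2)
    return f,p["cx"],p["cy"],np.array(p["R"]),np.array(p["t"])
def cloud(n,d):
    f,cx,cy,R,t=cam(n); v,u=np.mgrid[:420,:560]
    P=np.stack([(u-cx)/f*d,(v-cy)/f*d,d],-1)
    return (P-t)@R
E
python3 - <<'E'
from h import *
s=bot.get_state();print({k:np.round(v,3) for k,v in s.items()})
for n in("top","side"):
    im,d=bot.grab_frame(n);np.save(f"{n}0.npy",d);cv2.imwrite(f"pics/{n}0.png",im[...,::-1]);print(cam(n))
E
```

```text
{'clock': np.float64(0.0), 'qpos': array([ 1.178,  0.435,  0.025,  1.574, -0.012,  1.134, -0.075]), 'joint_velocities': array([ 0.001,  0.   ,  0.001, -0.   ,  0.001, -0.001,  0.001]), 'joint_efforts': array([ 1.0000e-03, -6.7046e+01,  1.0260e+00, -3.1621e+01,  1.6000e-02,
        1.2000e-02, -0.0000e+00]), 'position': array([ 0.178, -0.598,  0.231]), 'tcp_rot': array([-3.107e+00, -4.530e-01,  1.000e-03]), 'contact_force': array([ 0.265, -0.939,  0.485]), 'torque': array([-0.053, -0.025,  0.038]), 'gripper_force': np.float64(0.0), 'opening': np.float64(0.997)}
(np.float64(530.5551258641107), 277.0105863402218, 196.11032077107103, array([[ 0.01249991, -0.99934766, -0.03388219],
       [-0.99528395, -0.00917496, -0.09656956],
       [ 0.09619569,  0.03492951, -0.99474937]]), array([0.3223535 , 0.48548228, 0.96693337]))
(np.float64(513.3484176554153), 277.6851057665584, 207.8457044573471, array([[ 0.96464054, -0.26344346,  0.00813439],
       [-0.16629559, -0.63228216, -0.75668028],
       [ 0.2044857 ,  0.72857176, -0.6537345 ]]), array([-0.36408682,  0.31978731,  0.65500876]))
```

View pics/top0.png

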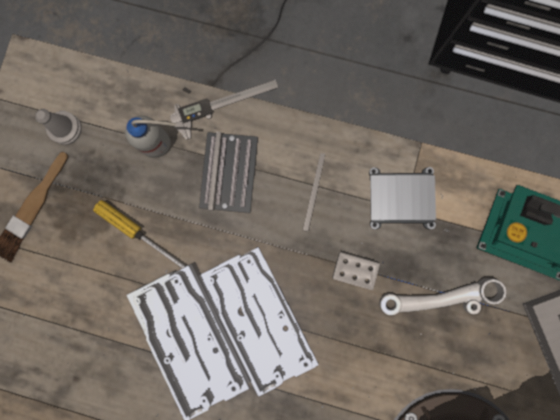

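View pics/side0.png

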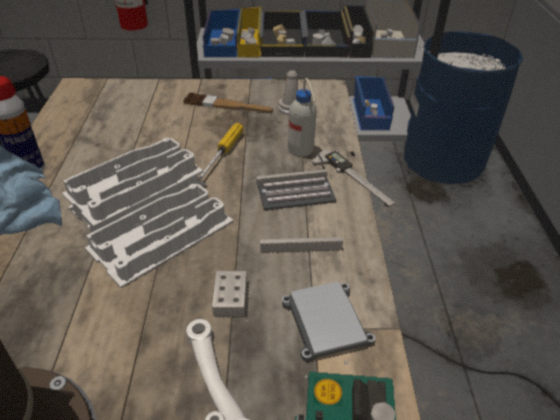

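Top view: the straightedge runs from (322,157) to (306,230). The cover face is centred near (403,197). The rack is near (229,172), with the thin bar in its left slot (col 213) and the right slot (col ~241) empty. The block is at (356,270) and the bottle at (148,137).

```bash
cat >> h.py <<'E'
def rect(n,d,box,zr):
    """box=u0,u1,v0,v1; min-area rect (centre, size, angle of long side) of cloud points with zr"""
    P=cloud(n,d);u0,u1,v0,v1=box;Q=P[v0:v1,u0:u1].reshape(-1,3);dd=d[v0:v1,u0:u1].ravel()
    Q=Q[(dd>0)&(Q[:,2]>zr[0])&(Q[:,2]<zr[1])]
    (c,s,a)=cv2.minAreaRect((Q[:,:2]*1000).astype(np.float32))
    m=Q.mean(0)*1000; w=np.linalg.svd((Q-Q.mean(0))[:,:2],full_matrices=False)[2][0]
    return len(Q),np.round(c,1),np.round(s,1),round(a,1),"mean",np.round(m,1),"pca deg",round(float(np.degrees(np.arctan2(w[1],w[0]))),2)
E
python3 - <<'E'
from h import *
d=np.load("top0.npy")
P=cloud("top",d)
print("bench z",[np.round(P[v,u],3) for v,u in((200,345),(130,350),(240,250),(195,290))])
print("bar",rect("top",d,(295,335,145,240),(.012,.04)))
print("cover all",rect("top",d,(360,445,160,235),(.010,.04)))
print("face",rect("top",d,(360,445,160,235),(.0215,.04)))
print("rack",rect("top",d,(195,262,127,216),(.004,.05)))
print("rack prof z", np.round(P[172,195:262,2]*1000,0).tolist())
print("rack prof y", np.round(P[172,195:262:6,1]*1000,0).tolist())
im=cv2.imread("pics/top0.png")
a=cv2.resize(im[120:240,180:460],None,fx=2.8,fy=2.8,interpolation=cv2.INTER_CUBIC)
cv2.imwrite("pics/crop0.png",a)
d=np.load("side0.npy")
print("bar side",rect("side",d,(250,352,228,258),(.012,.04)))
print("face side",rect("side",d,(280,380,280,360),(.0195,.04)))
print("rack side",rect("side",d,(250,342,165,212),(.004,.05)))
E
```

```text
bench z [array([ 0.479,  0.198, -0.001]), array([ 0.616,  0.188, -0.002]), array([ 0.4  ,  0.38 , -0.003]), array([ 0.487,  0.304, -0.001])]
bar (401, array([491.4, 257.6]), array([  9.5, 149.6]), 77.7, 'mean', array([490.7, 257.8,  23.9]), 'pca deg', 167.65)
cover all (3454, array([481.7,  90.9]), array([115.7, 121. ]), 0.3, 'mean', array([481.4,  91.4,  21.4]), 'pca deg', -90.3)
face (2122, array([482.2,  91.4]), array([ 81.4, 119.9]), 0.5, 'mean', array([482.2,  91.2,  23.8]), 'pca deg', -92.21)
rack (3961, array([532.3, 425.8]), array([173. , 125.2]), 1.8, 'mean', array([528.6, 421.8,  12.3]), 'pca deg', 175.07)
rack prof z [-5.0, 1.0, -2.0, 1.0, 1.0, -0.0, -0.0, -3.0, 6.0, 9.0, 12.0, 8.0, 9.0, 5.0, 18.0, 20.0, 16.0, 13.0, 31.0, 30.0, 29.0, 27.0, 19.0, 11.0, 7.0, 17.0, 18.0, 16.0, 8.0, 10.0, 8.0, 9.0, 8.0, 9.0, 9.0, 6.0, 8.0, 9.0, 6.0, 18.0, 19.0, 15.0, 10.0, 7.0, 5.0, 13.0, 7.0, 8.0, 9.0, 9.0, 17.0, 18.0, 17.0, 10.0, 11.0, 9.0, 8.0, 5.0, 8.0, 4.0, 0.0, -1.0, -2.0, -1.0, 2.0, -1.0, 1.0]
rack prof y [490.0, 478.0, 464.0, 449.0, 441.0, 430.0, 418.0, 406.0, 394.0, 383.0, 372.0, 360.0]
bar side (698, array([491.3, 256.8]), array([ 14.5, 149.2]), 78.2, 'mean', array([490. , 254.9,  20.8]), 'pca deg', 167.67)
face side (3348, array([481.6,  90.3]), array([ 85. , 121.8]), 0.8, 'mean', array([480.8,  85.6,  23.1]), 'pca deg', -89.23)
rack side (2415, array([550.8, 414.5]), array([207.5, 108.8]), 7.6, 'mean', array([528.2, 414.7,  13.9]), 'pca deg', 178.9)
```

View pics/crop0.png

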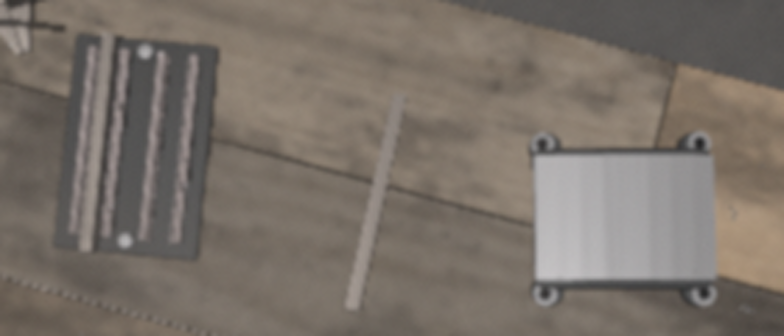

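```bash
cat >> h.py <<'E'
def walls(n,d,box,zmin=.0135,zmax=.05,show=True):
    P=cloud(n,d);u0,u1,v0,v1=box;Q=P[v0:v1,u0:u1].reshape(-1,3)*1000
    Q=Q[(d[v0:v1,u0:u1].ravel()>0)&(Q[:,2]>zmin*1e3)&(Q[:,2]<zmax*1e3)]
    best=None
    for a in np.arange(-15,15.1,.25):           # slot direction = x axis turned by a deg
        t=np.radians(a);e=-Q[:,0]*np.sin(t)+Q[:,1]*np.cos(t)
        h=np.histogram(e,np.arange(e.min(),e.max()+2,1.5))[0]
        s=(h.astype(float)**2).sum()
        if best is None or s>best[0]: best=(s,a)
    a=best[1];t=np.radians(a);e=-Q[:,0]*np.sin(t)+Q[:,1]*np.cos(t);l=Q[:,0]*np.cos(t)+Q[:,1]*np.sin(t)
    print(n,"angle",a,"along",np.percentile(l,[1,99]).round(1))
    h,b=np.histogram(e,np.arange(np.floor(e.min()),e.max()+2,2));print(list(zip(b.astype(int).tolist(),h.tolist())))
    return a
E
python3 - <<'E'
from h import *
d=np.load("top0.npy");walls("top",d,(203,257,133,212))
# base outline by depth
P=cloud("top",d)*1000
m=((P[...,2]>4.5)&(P[...,2]<40)).astype(np.uint8);m[:, :200]=0;m[:,262:]=0;m[:128]=0;m[216:]=0
m=cv2.morphologyEx(m,cv2.MORPH_OPEN,np.ones((5,5)))
print(cv2.minAreaRect(P[m>0][:,:2].astype(np.float32)),m.sum())
E
```

```text
top angle -4.75 along [420.2 559.8]
[(418, 1), (420, 0), (422, 0), (424, 0), (426, 37), (428, 70), (430, 65), (432, 38), (434, 0), (436, 0), (438, 0), (440, 0), (442, 0), (444, 0), (446, 4), (448, 60), (450, 66), (452, 68), (454, 33), (456, 0), (458, 0), (460, 0), (462, 2), (464, 0), (466, 1), (468, 0), (470, 0), (472, 0), (474, 40), (476, 72), (478, 66), (480, 36), (482, 0), (484, 133), (486, 84), (488, 88), (490, 79), (492, 37), (494, 5), (496, 53), (498, 71), (500, 68), (502, 35), (504, 1)]
((529.5238037109375, 422.54437255859375), (100.2151107788086, 150.78900146484375), 85.35736083984375) 3692
```

Emit:
step_arm(
  dp=[
    [40,60,0],
    [80,120,0],
    [120,180,0],
    [160,240,0],
    [200,300,0],
    [220,350,0],
    [240,400,0],
    [260,450,0],
    [280,500,0],
    [290,550,0],
  ],
  spin=[0.18,0.36,0.54,0.72,0.9,1.08,1.26,1.44,1.62,1.8],
  hand=0.45,
)

```text
clock: 1.35
position: [0.4689, -0.0482, 0.2313]
tcp_rot: [1.57, 2.721, 0.0]
contact_force: [0.8, 0.3, -0.4]
opening: 0.45
gripper_force: 0.0
```

Emit:
step_arm(
  dp=[
    [4,60,0],
    [8,120,0],
    [12,180,0],
    [18,240,0],
    [22,306,0],
    [22,306,-60],
    [22,306,-120],
    [22,306,-150],
    [22,306,-150],
    [22,306,-150],
  ],
  spin=[0.18,0.36,0.54,0.72,0.837,0.837,0.837,0.837,0.837,0.837],
)

```text
clock: 2.6
position: [0.4909, 0.2566, 0.0826]
tcp_rot: [0.337, 3.122, 0.002]
contact_force: [1.3, -0.2, 0.9]
opening: 0.45
gripper_force: 0.0
```

```bash
python3 - <<'E'
from h import *
s=bot.get_state();print({k:np.round(v,4) for k,v in s.items()})
im,d=bot.grab_frame("side");cv2.imwrite("pics/s1.png",cv2.resize(im[180:290,220:400,::-1],None,fx=4,fy=4,interpolation=cv2.INTER_CUBIC))
E
```

```text
{'clock': np.float64(2.6), 'qpos': array([-0.0557,  0.6097, -0.7449,  1.8666,  0.5313,  0.8727,  0.2924]), 'joint_velocities': array([ 0.005 , -0.017 , -0.0056, -0.0086,  0.0008, -0.0039, -0.0032]), 'joint_efforts': array([-7.51000e-02, -6.14149e+01, -1.17755e+01, -2.22306e+01,
        3.61000e-02,  3.40000e-02, -1.77000e-02]), 'position': array([0.4909, 0.2566, 0.0826]), 'tcp_rot': array([3.3670e-01, 3.1225e+00, 1.8000e-03]), 'contact_force': array([ 1.2792, -0.1798,  0.9298]), 'torque': array([ 0.0132, -0.0144,  0.048 ]), 'gripper_force': np.float64(0.0), 'opening': np.float64(0.4504)}
```

View pics/s1.png

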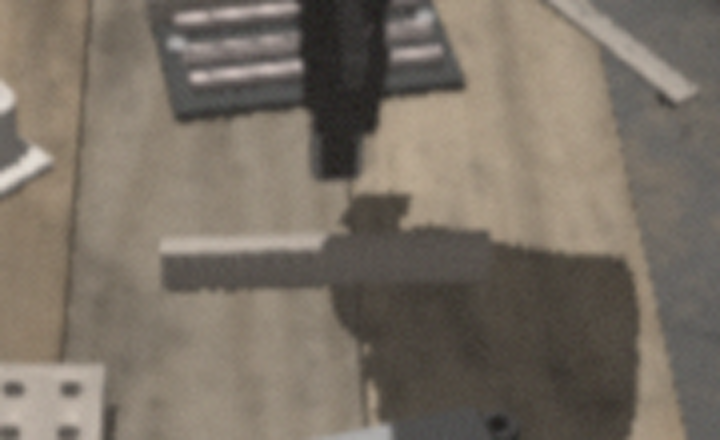

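Close-up: the fingers (crop 340,150) stand over the middle of the bar (crop 160–490, row 260). I'll lower and grip.

Emit:
step_arm(
  dp=[
    [0,1,-40],
    [0,1,-66],
    [0,1,-72],
    [0,1,-72],
  ],
  spin=[0,0,0,0],
)

```text
clock: 3.15
position: [0.491, 0.2575, 0.0105]
tcp_rot: [0.337, 3.122, 0.002]
contact_force: [0.7, 0.1, 1.3]
opening: 0.451
gripper_force: 0.0
```

Emit:
step_arm(
  dp=[
    [0,0,0],
    [0,0,0],
    [0,0,0],
    [0,0,0],
    [0,0,0],
    [0,0,10],
    [0,0,40],
    [0,0,80],
    [0,0,80],
  ],
  spin=[0,0,0,0,0,0,0,0,0],
  hand=0,
  newtons=50,
)

```text
clock: 4.28
position: [0.4918, 0.2584, 0.0927]
tcp_rot: [0.336, 3.119, 0.005]
contact_force: [0.1, 0.8, -3.0]
opening: 0.094
gripper_force: 49.1
```

```bash
python3 - <<'E'
from h import *
s=bot.get_state();print({k:np.round(s[k],4) for k in("position","tcp_rot","opening","gripper_force")})
im,d=bot.grab_frame("side");cv2.imwrite("pics/s2.png",cv2.resize(im[150:290,200:400,::-1],None,fx=4,fy=4,interpolation=cv2.INTER_CUBIC))
E
```

```text
{'position': array([0.4918, 0.2584, 0.0927]), 'tcp_rot': array([0.3365, 3.1191, 0.0053]), 'opening': np.float64(0.0937), 'gripper_force': np.float64(49.1093)}
```

View pics/s2.png

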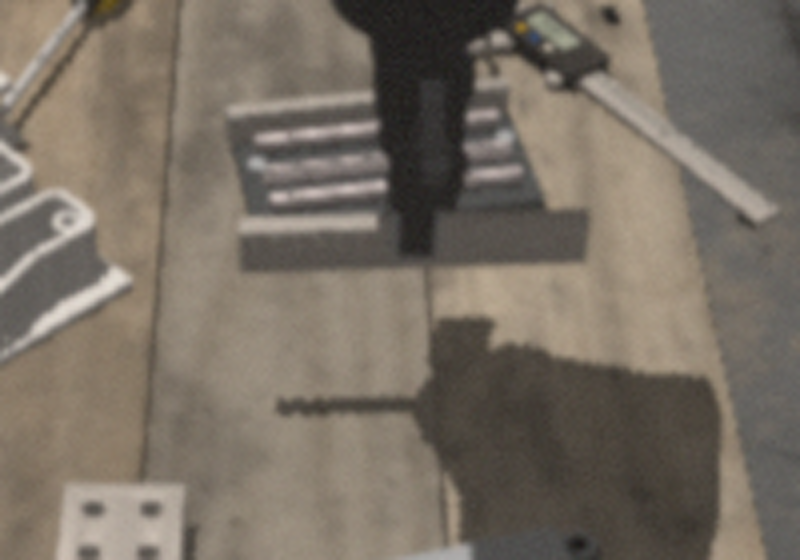

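Side view: the bar is gripped at mid-length (crop 410,240), level and clear of the bench.

Emit:
step_arm(
  dp=[
    [-2,-25,10],
    [-4,-50,10],
    [-5,-75,10],
    [-6,-100,10],
    [-7,-125,10],
    [-8,-145,10],
    [-10,-167,10],
    [-10,-167,10],
    [-10,-167,-10],
    [-10,-167,-30],
  ],
  spin=[-0.18,-0.36,-0.54,-0.72,-0.9,-1.08,-1.26,-1.347,-1.347,-1.347],
)

```text
clock: 5.58
position: [0.4797, 0.0895, 0.0582]
tcp_rot: [-2.212, -2.231, 0.002]
contact_force: [0.9, 0.1, -1.9]
opening: 0.097
gripper_force: 49.2
```

Emit:
step_arm(
  dp=[
    [0,0,0],
    [0,0,-10],
    [0,0,-10],
  ],
  spin=[0,0,0],
)

```text
clock: 5.95
position: [0.48, 0.0899, 0.049]
tcp_rot: [-2.211, -2.231, 0.001]
contact_force: [-1.3, -0.9, -3.0]
opening: 0.092
gripper_force: 49.1
```

```bash
python3 - <<'E'
from h import *
s=bot.get_state();print({k:np.round(s[k],4) for k in("position","tcp_rot","opening","gripper_force","contact_force","qpos")})
r=s["tcp_rot"];print(2*np.degrees(np.arctan2(r[1],r[0]))-90)
im,d=bot.grab_frame("side");cv2.imwrite("pics/s3.png",cv2.resize(im[200:380,250:430,::-1],None,fx=3.3,fy=3.3,interpolation=cv2.INTER_CUBIC))
im,d=bot.grab_frame("top")
P=cloud("top",d)*1000
for a,b in((350,385),(420,460)):
    m=P[150:240,a:b].reshape(-1,3);m=m[(m[:,2]>40)&(m[:,2]<62)];print(len(m),m.mean(0).round(1) if len(m) else "",m.min(0).round(1),m.max(0).round(1))
E
```

```text
{'position': array([0.48  , 0.0899, 0.049 ]), 'tcp_rot': array([-2.2112e+00, -2.2312e+00,  1.0000e-03]), 'opening': np.float64(0.0924), 'gripper_force': np.float64(49.1169), 'contact_force': array([-1.271 , -0.8501, -2.9611]), 'qpos': array([ 0.0094,  0.4977, -0.3998,  2.0665,  0.318 ,  0.6362, -0.5961])}
-359.4833410545992
68 [477.9 151.   55. ] [475.  130.3  40.5] [484.6 166.   61.9]Traceback (most recent call last):
  File "<stdin>", line 8, in <module>
    return umr_minimum(a, axis, None, out, keepdims, initial, where)
ValueError: zero-size array to reduction operation minimum which has no identity
```

View pics/s3.png

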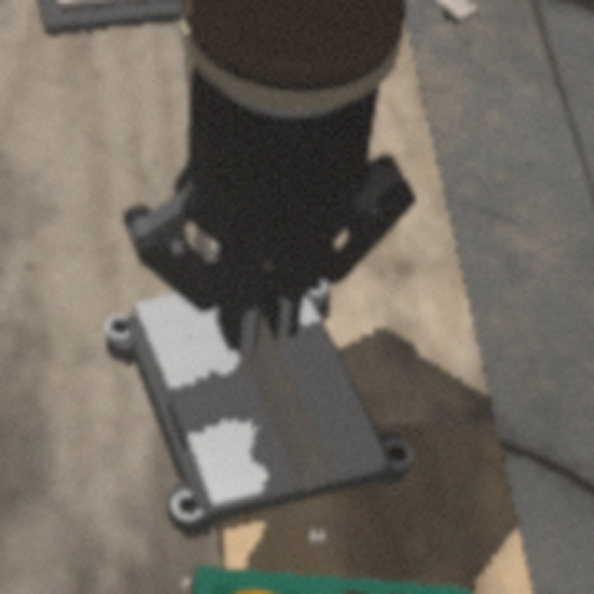

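The bar hangs over the cover's centreline, with its left end at y≈166 mm, so its middle is at ≈91. I'll lower it.

Emit:
step_arm(
  dp=[
    [1,0,-8],
    [1,0,-12],
    [1,0,-14],
    [1,0,-14],
  ],
  spin=[0,0,0,0],
)

```text
clock: 6.55
position: [0.4812, 0.09, 0.0351]
tcp_rot: [-2.211, -2.231, 0.0]
contact_force: [0.3, 0.7, -2.0]
opening: 0.093
gripper_force: 49.1
```

Emit:
step_arm(
  dp=[
    [0,0,-1],
    [0,0,-1],
  ],
  spin=[0,0],
)

```text
clock: 6.8
position: [0.4814, 0.09, 0.0346]
tcp_rot: [2.211, 2.231, 0.0]
contact_force: [-1.2, -0.7, 2.6]
opening: 0.096
gripper_force: 49.7
```

Emit:
step_arm(
  dp=[
    [0,0,0],
    [0,0,0],
    [0,0,0],
    [0,0,0],
    [0,0,0],
  ],
  spin=[0,0,0,0,0],
  hand=0.35,
)

```text
clock: 7.42
position: [0.4813, 0.09, 0.0343]
tcp_rot: [2.212, 2.231, 0.0]
contact_force: [-0.4, -0.6, -0.5]
opening: 0.348
gripper_force: 0.0
```

Emit:
step_arm(
  dp=[
    [0,0,15],
    [0,0,40],
    [0,40,70],
    [0,100,70],
    [0,150,70],
    [0,150,70],
  ],
  spin=[0,0,0,0,0,0],
)

```text
clock: 8.18
position: [0.4806, 0.2454, 0.1058]
tcp_rot: [-2.203, -2.237, -0.006]
contact_force: [0.7, -0.2, 0.1]
opening: 0.349
gripper_force: 0.0
```

```bash
cat >> h.py <<'E'
def onface():
    im,d=bot.grab_frame("top");s=bot.get_state();print(s["clock"],np.round(s["position"],4))
    P=cloud("top",d)*1000;m=P[130:260,335:470].reshape(-1,3);m=m[(m[:,2]>35)&(m[:,2]<56)]
    print(rect("top",d,(335,470,130,260),(.035,.056)))
    A=np.c_[m[:,1],np.ones(len(m))];print("z slope,z@y=91",np.linalg.lstsq(np.c_[m[:,1]-91,np.ones(len(m))],m[:,2],rcond=None)[0])
    return im,d
E
python3 - <<'E'
from h import *
im,d=onface()
cv2.imwrite("pics/t4.png",cv2.resize(im[140:250,320:470,::-1],None,fx=4,fy=4,interpolation=cv2.INTER_CUBIC))
E
```

```text
8.225 [0.4809 0.2422 0.1053]h.py:15: RuntimeWarning: Mean of empty slice.
  m=Q.mean(0)*1000; w=np.linalg.svd((Q-Q.mean(0))[:,:2],full_matrices=False)[2][0]
  ret = um.true_divide(
Traceback (most recent call last):
  File "h.py", line 33, in onface
    print(rect("top",d,(335,470,130,260),(.035,.056)))
          ~~~~^^^^^^^^^^^^^^^^^^^^^^^^^^^^^^^^^^^^^^^
  File "h.py", line 15, in rect
    m=Q.mean(0)*1000; w=np.linalg.svd((Q-Q.mean(0))[:,:2],full_matrices=False)[2][0]
                        ~~~~~~~~~~~~~~~~~~~~~~~~~~~~~~~~~~~~~~~~~~~~~~~~~~~~~~~~~^^^
IndexError: index 0 is out of bounds for axis 0 with size 0
```

```bash
python3 - <<'E'
from h import *
im,d=bot.grab_frame("side")
P=cloud("side",d)*1000
R=P[240:370,250:430].reshape(-1,3)
m=R[(R[:,2]>32)&(R[:,2]<56)&(R[:,1]<175)&(R[:,1]>0)&(abs(R[:,0]-482)<60)]
print(len(m), len(m) and (m.min(0),m.max(0),np.median(m,0)))
cv2.imwrite("pics/s4.png",cv2.resize(im[200:380,230:430,::-1],None,fx=3.3,fy=3.3,interpolation=cv2.INTER_CUBIC))
E
```

```text
775 (array([475.08387478,  14.26313859,  32.02958306]), array([486.42602513, 165.47776503,  51.02351797]), array([478.66514793,  78.85988958,  47.15731943]))
```

View pics/s4.png

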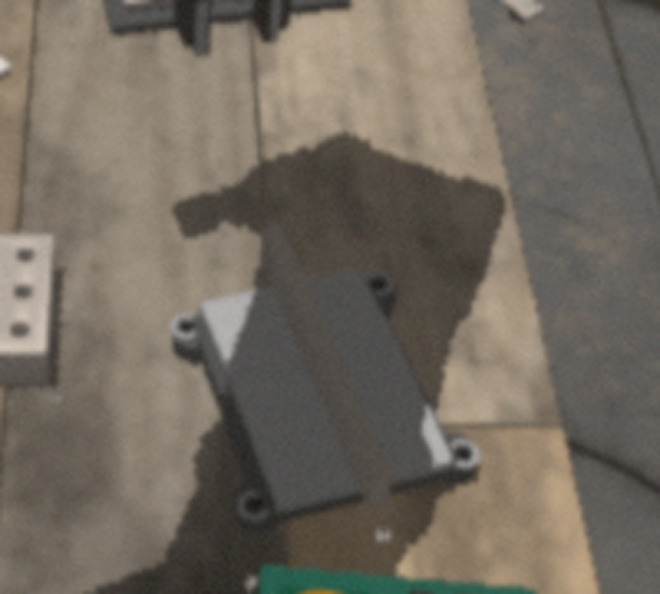

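The bar lies on edge across the shaded face, from (275,235) to (375,495). It spans y from 14 to 165 mm. I'll check level and x numerically.

```bash
cat >> h.py <<'E'
def bar_side():
    im,d=bot.grab_frame("side");P=cloud("side",d)*1000
    R=P[240:370,250:430].reshape(-1,3)
    m=R[(R[:,2]>43)&(R[:,2]<62)&(R[:,1]<175)&(R[:,1]>0)&(abs(R[:,0]-482)<40)]
    for lo in range(10,170,20):
        q=m[(m[:,1]>=lo)&(m[:,1]<lo+20)]
        if len(q):print(lo,len(q),np.round([np.median(q[:,0]),np.percentile(q[:,2],80)],1))
E
python3 - <<'E'
from h import *
bar_side()
s=bot.get_state();print(s["position"],s["qpos"].round(2))
E
```

```text
10 78 [480.9  48.5]
30 87 [480.7  48.8]
50 74 [480.7  48.7]
70 79 [479.7  49. ]
90 71 [480.2  49. ]
110 70 [480.2  49. ]
130 62 [479.5  48.8]
150 50 [480.  49.]
[0.48136048 0.23908356 0.10472166] [-0.23  0.48 -0.44  1.9   0.28  0.82 -0.82]
```

Level, middle at about (480.3, 90). Next I press the left end with shut fingers at y≈147.

Emit:
step_arm(
  dp=[
    [-1,-50,0],
    [-1,-93,0],
    [-1,-93,-20],
    [-1,-93,-40],
    [-1,-93,-50],
    [-1,-93,-50],
  ],
  spin=[0,0,0,0,0,0],
  hand=0,
)

```text
clock: 9.07
position: [0.48, 0.1461, 0.054]
tcp_rot: [-2.212, -2.23, 0.002]
contact_force: [0.1, 0.1, 0.5]
opening: -0.0
gripper_force: 0.0
```

Emit:
step_arm(
  dp=[
    [0,0,-3],
    [0,0,-5],
    [0,0,-7],
    [0,0,-7],
  ],
  spin=[0,0,0,0],
)

```text
clock: 9.57
position: [0.4804, 0.1472, 0.0474]
tcp_rot: [2.211, 2.232, 0.001]
contact_force: [0.1, 1.3, 0.9]
opening: 0.002
gripper_force: 0.6
```

Emit:
step_arm(
  dp=[
    [0,0,-1],
    [0,0,-2],
    [0,0,-3],
    [0,0,-3],
    [0,0,-3],
  ],
  spin=[0,0,0,0,0],
)

```text
clock: 10.2
position: [0.4813, 0.1486, 0.0455]
tcp_rot: [2.21, 2.232, 0.005]
contact_force: [-1.9, 3.4, 13.3]
opening: -0.003
gripper_force: 6.5
```

```bash
python3 - <<'E'
from h import *
bar_side()
s=bot.get_state();print(s["position"],s["contact_force"])
E
```

```text
10 103 [479.9  55.7]
30 100 [479.7  55.2]
50 91 [479.6  53.4]
70 79 [480.   51.8]
90 68 [479.8  50. ]
110 63 [480.4  48.3]
130 111 [479.3  58. ]
150 4 [468.3  59.2]
[0.48123971 0.14859704 0.04545045] [-1.87221551  3.88305778 11.88377575]
```

The right end lifted about 8 mm under a 12 N press. Next I go up and over to the right end.

Emit:
step_arm(
  dp=[
    [0,-1,2],
    [0,-1,5],
    [0,-1,10],
    [0,-1,30],
    [0,-50,30],
    [0,-100,30],
    [0,-100,30],
  ],
  spin=[0,0,0,0,0,0,0],
)

```text
clock: 11.12
position: [0.4797, 0.0419, 0.074]
tcp_rot: [2.219, 2.223, -0.005]
contact_force: [0.0, 0.2, -0.7]
opening: -0.0
gripper_force: 0.0
```

```bash
python3 - <<'E'
from h import *
bar_side()
im,d=bot.grab_frame("side");P=cloud("side",d)*1000
R=P[240:370,250:430].reshape(-1,3);m=R[(R[:,2]>40)&(R[:,2]<52)&(abs(R[:,0]-480)<7)&(R[:,1]<180)];print(np.percentile(m[:,1],[1,99]))
s=bot.get_state();print(s["position"],s["contact_force"])
E
```

```text
10 74 [480.6  49. ]
30 82 [480.1  48.8]
50 41 [477.4  48.9]
70 25 [477.1  48.5]
110 10 [483.6  49. ]
130 10 [482.6  48.5]
150 18 [478.5  48.3]
[ 14.85177701 163.22826278]
[0.4802149  0.04639551 0.0743728 ] [-0.17084763  1.37338108 -0.09904579]
```

Level again and still centred. I'll press the right end at y≈33.

Emit:
step_arm(
  dp=[
    [0,-14,0],
    [0,-14,-10],
    [0,-14,-20],
    [0,-14,-24],
    [0,-14,-26],
    [0,-14,-28],
    [0,-14,-29],
    [0,-14,-30],
    [0,-14,-30],
    [0,-14,-30],
  ],
  spin=[0,0,0,0,0,0,0,0,0,0],
)

```text
clock: 12.48
position: [0.4812, 0.032, 0.0455]
tcp_rot: [2.211, 2.228, 0.001]
contact_force: [-1.5, -4.8, 16.2]
opening: -0.0
gripper_force: 7.9
```

```bash
python3 - <<'E'
from h import *
bar_side()
s=bot.get_state();print(s["position"],s["contact_force"])
E
```

```text
10 128 [480.2  58.2]
30 7 [467.6  60.8]
70 18 [478.6  50.1]
90 6 [476.6  46.3]
110 6 [476.2  54.4]
130 79 [478.   54.9]
150 54 [478.5  56.1]
[0.48123067 0.03195164 0.04548066] [-2.69206104 -6.3081975  15.50562791]
```

Left end lifted about 8 mm. I'll go back over the middle and check the bar before regrasping.

Emit:
step_arm(
  dp=[
    [0,1,2],
    [0,1,5],
    [0,1,10],
    [0,1,50],
    [0,57,50],
    [0,57,50],
    [0,57,50],
  ],
  spin=[0,0,0,0,0,0,0],
  hand=0,
)

```text
clock: 13.4
position: [0.48, 0.0901, 0.0943]
tcp_rot: [-2.21, -2.233, 0.001]
contact_force: [-0.3, -0.2, 0.6]
opening: 0.001
gripper_force: 0.0
```

Emit:
step_arm(
  dp=[
    [0,0,0],
    [0,0,0],
    [0,0,0],
  ],
  spin=[0,0,0],
  hand=0.4,
)

```text
clock: 13.78
position: [0.4803, 0.0895, 0.0942]
tcp_rot: [-2.212, -2.23, 0.0]
contact_force: [0.0, 0.3, 0.7]
opening: 0.399
gripper_force: 0.0
```

```bash
python3 - <<'E'
from h import *
bar_side()
im,d=bot.grab_frame("side");P=cloud("side",d)*1000
R=P[240:370,250:430].reshape(-1,3);m=R[(R[:,2]>40)&(R[:,2]<52)&(abs(R[:,0]-480)<7)&(R[:,1]<180)];print(np.percentile(m[:,1],[1,99]))
s=bot.get_state();print(s["position"],s["contact_force"],s["opening"])
E
```

```text
10 82 [481.4  48.4]
30 81 [480.7  49. ]
50 84 [480.1  48.6]
70 77 [479.9  48.9]
90 75 [479.2  49.2]
110 37 [479.8  49.6]
[ 15.26035673 120.36510076]
[0.48030714 0.08969784 0.09427507] [-0.38589402 -0.90073339  0.27474209] 0.40200412099220806
```

Emit:
step_arm(
  dp=[
    [0,0,-25],
    [0,0,-50],
    [0,0,-57],
    [0,0,-57],
  ],
  spin=[0,0,0,0],
)

```text
clock: 14.38
position: [0.4802, 0.09, 0.0373]
tcp_rot: [-2.211, -2.231, 0.001]
contact_force: [-0.1, 0.1, -0.2]
opening: 0.396
gripper_force: 0.0
```

Emit:
step_arm(
  dp=[
    [0,0,0],
    [0,0,0],
    [0,0,0],
    [0,0,0],
    [0,0,0],
  ],
  spin=[0,0,0,0,0],
  hand=0,
  newtons=60,
)

```text
clock: 15.0
position: [0.4809, 0.0901, 0.0383]
tcp_rot: [2.211, 2.23, 0.002]
contact_force: [-2.2, -0.7, 5.7]
opening: 0.082
gripper_force: 59.0
```

Emit:
step_arm(
  dp=[
    [0,0,20],
    [0,0,60],
    [6,40,70],
    [12,80,70],
    [18,120,70],
    [24,160,70],
    [30,200,70],
    [36,240,70],
    [42,275,70],
    [47,308,70],
  ],
  spin=[0,0,0.18,0.36,0.54,0.72,0.9,1.08,1.26,1.44],
)

```text
clock: 16.25
position: [0.5275, 0.3989, 0.1075]
tcp_rot: [0.182, 3.136, -0.0]
contact_force: [-0.3, 0.6, -1.4]
opening: 0.085
gripper_force: 59.0
```

Emit:
step_arm(
  dp=[
    [0,0,0],
    [0,0,0],
    [0,0,-20],
    [0,0,-40],
    [0,0,-40],
    [0,0,-40],
  ],
  spin=[0.041,0.041,0.041,0.041,0.041,0.041],
)

```text
clock: 17.0
position: [0.5272, 0.398, 0.0672]
tcp_rot: [-0.127, -3.139, 0.0]
contact_force: [-0.1, 0.7, -1.1]
opening: 0.085
gripper_force: 59.0
```

```bash
python3 - <<'E'
from h import *
s=bot.get_state();print(s["position"],s["contact_force"],s["opening"],s["gripper_force"])
r=s["tcp_rot"];print("closing line",(2*np.degrees(np.arctan2(r[1],r[0]))-90)%180, r, "want 85.3")
for n,box in(("side",(230,360,150,240)),("top",(190,290,110,230))):
    im,d=bot.grab_frame(n)
    P=cloud(n,d)*1000;R=P[box[2]:box[3],box[0]:box[1]].reshape(-1,3)
    m=R[(R[:,2]>44)&(R[:,2]<80)&(abs(R[:,1]-398.6)<30)&(abs(R[:,0]-527)<95)]
    for lo in range(440,620,20):
        q=m[(m[:,0]>=lo)&(m[:,0]<lo+20)]
        if len(q):print(n,lo,len(q),np.round([np.median(q[:,1]),q[:,2].min(),np.percentile(q[:,2],80)],1))
    print(np.percentile(m[:,0],[0,1,99,100]) if len(m) else 0)
    if n=="side":cv2.imwrite("pics/s5.png",cv2.resize(im[130:240,220:370,::-1],None,fx=5,fy=5,interpolation=cv2.INTER_CUBIC))
E
```

```text
[0.52721281 0.39795658 0.06717447] [-0.09040942  0.69719415 -1.05910599] 0.08526473004607149 59.043577909469604
closing line 85.35535785523473 [-1.27284513e-01 -3.13861478e+00  5.04686192e-05] want 85.3
side 440 49 [399.7  55.6  76. ]
side 460 129 [399.3  53.1  76.6]
side 480 130 [397.8  53.   76.4]
side 500 128 [396.3  52.9  76.7]
side 520 71 [392.1  52.7  76.3]
side 540 124 [392.8  52.7  76.4]
side 560 122 [391.4  52.9  76.1]
side 580 120 [389.7  53.2  76.8]
side 600 10 [389.2  55.3  70.6]
[452.25719354 452.90170859 600.1144134  601.99629317]
top 440 28 [402.8  54.2  77.7]
top 460 71 [402.8  54.   77.8]
top 480 72 [401.3  54.   78. ]
top 500 23 [399.9  58.5  77.4]
[452.78728664 453.21292019 505.3757697  505.64998568]
```

View pics/s5.png

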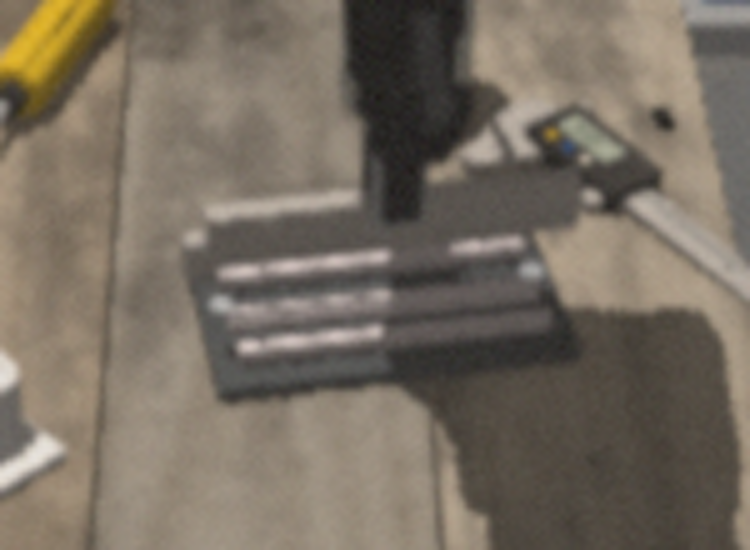

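Side view: the bar (crop 205–580, row 215) hangs above the empty front slot, level and aligned to within 0.5 mm. I'll lower it.

Emit:
step_arm(
  dp=[
    [0,0.5,-15],
    [0,0.5,-30],
    [0,0.5,-36],
    [0,0.5,-40],
    [0,0.5,-40],
  ],
  spin=[0,0,0,0,0],
)

```text
clock: 17.73
position: [0.5272, 0.3985, 0.0271]
tcp_rot: [-0.127, -3.139, 0.0]
contact_force: [-0.7, -0.3, -2.4]
opening: 0.089
gripper_force: 59.1
```

Emit:
step_arm(
  dp=[
    [0,0,-2],
    [0,0,-4],
    [0,0,-5],
    [0,0,-5],
  ],
  spin=[0,0,0,0],
)

```text
clock: 18.23
position: [0.5274, 0.3985, 0.0225]
tcp_rot: [0.127, 3.139, 0.0]
contact_force: [-1.0, -1.2, -1.5]
opening: 0.089
gripper_force: 59.3
```

Nearly on the floor. I'll release it and lift.

Emit:
step_arm(
  dp=[
    [0,0,-0.5],
    [0,0,-0.5],
    [0,0,-0.5],
    [0,0,-0.5],
    [0,0,-0.5],
    [0,0,-0.5],
  ],
  spin=[0,0,0,0,0,0],
  hand=0.3,
)

```text
clock: 18.98
position: [0.5274, 0.3985, 0.0219]
tcp_rot: [0.127, 3.139, 0.0]
contact_force: [-0.0, 0.5, -0.1]
opening: 0.301
gripper_force: 0.0
```

Emit:
step_arm(
  dp=[
    [0,0,15],
    [0,0,60],
    [0,0,120],
    [-60,-20,170],
    [-100,-80,180],
    [-100,-140,180],
    [-100,-200,180],
    [-100,-260,180],
    [-100,-320,180],
    [-100,-320,180],
  ],
  spin=[0,0,0,0,0,0,0,0,0,0],
)

```text
clock: 20.23
position: [0.4272, 0.0735, 0.2022]
tcp_rot: [0.139, 3.138, -0.005]
contact_force: [0.1, -0.0, -0.8]
opening: 0.3
gripper_force: 0.0
```

```bash
python3 - <<'E'
from h import *
im,d=bot.grab_frame("top")
print(rect("top",d,(203,257,133,212),(.0135,.05)))
walls("top",d,(203,257,125,220),zmin=.025)
print("face",rect("top",d,(360,445,160,235),(.0215,.04)))
P=cloud("top",d)*1000
m=P[120:225,222:262].reshape(-1,3);m=m[(m[:,2]>25)&(m[:,2]<60)]
print(len(m),np.percentile(m[:,2],[1,50,99]),cv2.minAreaRect(m[:,:2].astype(np.float32)))
im,d=bot.grab_frame("side")
cv2.imwrite("pics/s6.png",cv2.resize(im[140:370,220:400,::-1],None,fx=2.6,fy=2.6,interpolation=cv2.INTER_CUBIC))
E
```

```text
(1773, array([528.6, 426.5]), array([ 83.8, 151.4]), 85.1, 'mean', array([528.3, 422. ,  22.9]), 'pca deg', 174.7)
top angle -4.25 along [422.  569.4]
[(432, 89), (434, 83), (436, 80), (438, 86), (440, 79), (442, 8), (444, 0), (446, 0), (448, 0), (450, 0), (452, 0), (454, 0), (456, 0), (458, 0), (460, 0), (462, 0), (464, 0), (466, 0), (468, 0), (470, 0), (472, 0), (474, 0), (476, 0), (478, 1), (480, 68), (482, 76), (484, 86), (486, 77), (488, 32)]
face (1888, array([482.2,  91.6]), array([ 81.3, 119.5]), 0.5, 'mean', array([486.7,  95. ,  24. ]), 'pca deg', -74.74)
425 [26.00847623 31.91018579 36.36244559] ((527.3649291992188, 399.4091796875), (9.991518020629883, 149.2559814453125), 85.68220520019531)
```

View pics/s6.png

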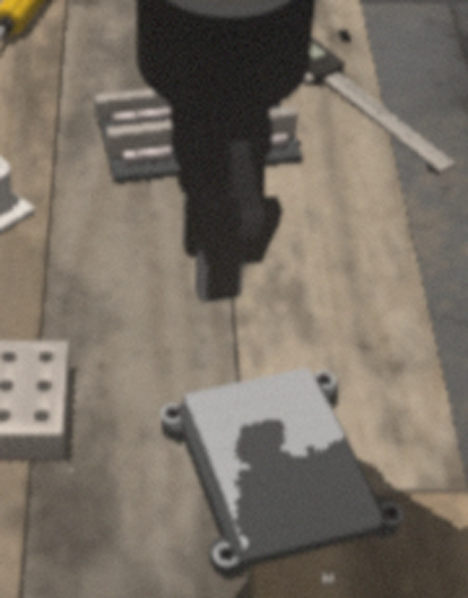

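The straightedge stands in the empty slot (crop 110–295, row ~125) with its top at 31.9 mm, so it is fully down. The cover is where it was and the arm is clear.

```bash
python3 -c "
from workcell import bot
print(bot.finish_job())"
```

```text
the job is handed in; nothing more can be done
None
```

I laid the straightedge level on the cover and pressed each end in turn: the opposite end lifted about 8 mm both times. It now stands fully down in the empty slot, and I handed the job in at about 20 s; no verdict came back.

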